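Index the trunnion pin and hold a spread snap ring at its groove

ROBOT

A 6-joint arm with a two-finger parallel gripper is mounted at the origin on the work surface. World frame = base frame: x ahead of the robot, y to its left, z up, the work surface at z = 0. Lengths are in mm, angles in rad, forces in N, time in s.
With the tool pointing down it reaches from about 350 to 775 mm from the base axis. Payload 7.3 kg.
Tool frame: the origin (TCP) lies at the very end of the fingers, on their centre line; the grasp point (between the pads) lies behind it (bot.grip_point_offset is the z of the grasp point in the tool frame, in mm); z points along the fingers, y is the line along which they close (so a half turn about z gives the same grasp; the last joint's range is limited). The gripper opens to 92 mm and grips with 3 to 60 N. Pads are 19 mm wide; open, the fingers measure 130 mm over their backs; the gripper's body (75 mm by 190 mm) begins 47 mm behind the grasp point.
Start: joints at [-1.441, 0.342, 1.524, -0, 1.275, -0.146], TCP at [142.989, -505.176, 188.041] pointing down, gripper open.
Joint ranges: [-2.53, 2.53], [-0.77, 2.02], [0.04, 2.7], [-1, 4.14], [0.28, 2.66], [-3.11, 3.11]. Speed limits (rad/s): [2.57, 2.57, 3.14, 3.14, 3.14, 3.14].

INTERFACE

Orientations are given as [roll, pitch, yaw] about the fixed x, y, z axes, in that order (R = Rz(yaw) Ry(pitch) Rx(roll)).
In Python, from plant import bot gives the robot as it stands. The module is installed in compiled form; this text tells all that it offers.
- The arm moves only by the shell command python3 -m crank 'ROWS'. ROWS is JSON, a list that holds one entry, the list of rows, each a list of 5 numbers: the opening, from 0 (shut) to 1 (fully open), then the shift along the tool's x, y, z in cm, then the turn about the tool's z in degrees. In form: [[[claw, x, y, z, turn], ...]]. A call has exactly 10 rows; each row is the pose to reach, as a shift and turn from the pose commanded when the call began, along the tool's axes at that moment; what a row does not reach only later rows make up. A row lasts 1/10 s, in which the tool goes at most 50 mm and 8.59 degrees, less where a joint would pass 70% of its speed; a pose out of reach is approached as far as the arm can. A call with a gripper value outside its range is refused whole. The fingers move at their own pace and stop on an object; the grip force is fixed at half the most. Time passes only in rows, so rows that repeat a pose let the fingers close, or fill a call up. It gives the time, the measured TCP pose, the force, the opening and the grip force at its end, in the units of the state.
- bot.get_obs(): the state, without advancing time (a new reading comes with each control period).
- bot.capture(name): name is "scene" or "top" or "wrist"; returns (picture, depth): 400x640x3 uint8, red, green, blue; 400x640 float32, mm along the optical axis (not along the pixel's ray), 0 where there is no reading.
- bot.calibration(name): a dict with "vertical_fov" (degrees; the focal length in pixels is half the picture's height over the tangent of half this angle, whatever the lens; pixels are square), "cx", "cy" (the principal point, pixels), "D" ([k1, k2, p1, p2, k3] as OpenCV has them; the pictures are not rectified), "rvec" (rotation vector, rad) and "tvec" (3), from world to camera coordinates, as OpenCV has them; the wrist camera has in their place "tool_from_camera" (4x4, takes a point from camera to tool coordinates, whose origin is the TCP and whose axes are the flange's). Camera axes: x right, y down, z forward; pixel columns grow to the right and rows downward; lengths in mm; the calibration is good to about 2 mm. A picture is of the moment at which its call begins: read the wrist's pose just before it. calibration takes no time and is no camera call.
- bot.close_job(): hands the job in; it is judged then, once.
The state is a dict: "time": time; "joint_positions": joint angles; "dq": joint speeds; "tau": joint torques, N m; "tool_pos": TCP position; "tcp_rot": TCP orientation; "contact_force": force on the tool from outside, world axes, zero at the start; "moment": the same for the moment, N m; "grip_width": finger opening in mm; "finger_force": force on a finger pad.
Only numpy, scipy, OpenCV 4.12 (cv2) and the standard library are available. Lean on these libraries where they do the work, as an engineer would, in place of code of your own. Each camera call takes 0.05 s, during which the arm holds its last target. There are 200 camera calls.

TASK

Slide the blue jig carrier along its rail until it clicks into the station detent at the yellow marks. Then pick up the snap ring pliers by the red handles, squeeze them to spread the brass ring fully, lower it over the upright trunnion pin to the dark groove, and finish while still holding it there: squeezed, level, inside the height of the groove and around the pin, without leaning on anything. Do not force the ring against the pin, and leave the bucket, the trunnion ring, the screwdriver and the stopper where they are.

Things in the scene. Friction and masses are not known exactly. Their poses are not given: they have to be found in the camera images.
- carrier (a joint): travel (m) of the blue jig carrier towards the rail's -y, the end with the yellow marks; 0 to the end stop at 0.205, starts at 0 to 0.07. Spring-ball detent at 0.170 (the carrier's yellow stripe in line with the two yellow marks on the rail): some 7 to 9 N along the rail to click in or out, pulls the carrier in from within 4 mm, can be overrun; elsewhere about 2 N of friction
- post (a point): on the orange upright square push post of the carrier, 14 x 14 mm, sides along the rail's x and y; its top is 10 mm above this point (100 mm above the bench), its foot on the carrier 36 mm below it. The post stands 75 mm from the pin on the trailing (+y) side. Moves with the carrier; axes as the rail's
- station (a point): fixed point on top of the rail, between the two yellow marks, 26 mm above the bench; the pin's axis stands over it when the carrier is in the detent. Its axes are the rail's: y along the rail, the carrier travels to -y; z up. Rail 110 x 390 x 26 mm, aluminium
- groove (a point): centre of the dark groove of the upright steel pin on the carrier, on the pin's axis, 78 mm above the bench. Pin 26 mm diameter; groove 12 mm high (6 up, 6 down), 20 mm diameter; above it 12 mm of pin, then an 8 mm cone to 16 mm; pin top 26 mm above this point. Below: 12 mm of pin, 44 mm flange. Carrier top 24 mm below this point. Axes as the rail's
- pliers: snap ring pliers, some 220 g, lying flat, tips to +x, z up; origin on the pivot axis at the underside, 60 mm above the bench on the rest. Two red handles, 8 mm thick, z 0 to 14 mm, x -17 to -127 mm. Squeezing the handles opens the tips, a spring closes them. The bent tips (x = 62 mm) reach 26 mm below the underside and stay hooked in the ring's lugs: it never comes off
- grip_point (a point): where to grip the pliers from above: midway between the handles, 50 mm behind the pivot and mid-height of the handles, 20 mm behind the balance point; 67 mm above the bench on the rest. Across the handles (pliers' y) 50 mm relaxed, 36 mm fully squeezed, when they are parallel and stop; some 8 N on each handle holds them so. Axes as the pliers'
- ring_centre (a point): centre of the brass snap ring held flat below the tips, mid-thickness; at (78, 0, -24) mm in the pliers' frame. Ring 4 mm thick, about 43 mm outside; fully spread it is round with a 33 mm bore, relaxed only 22 mm wide inside, too small for the pin. Gap and lugs face the pliers. Axes as the pliers'
- pliers_left (a joint): swing (rad) of the left half of the pliers, the right one mirrors it: 0 relaxed, 0.14 handles fully squeezed and ring fully spread
- rest: grey fixed pliers rest; origin under the pliers' pivot, on the bench, x along the pliers to the tips; base 150 x 100 x 8 mm (x = -125 to 25 mm) with two uprights, 60 mm high, under the pivot (14 x 26 mm) and under the handle ends (at x = -108 mm, 12 x 90 mm); the pliers lie loose on them
- bucket: corroded aluminium bucket, 90 mm across, 110 mm tall, upright; origin under its centre; leave alone
- trunnion_ring: cracked grey plastic ring lying flat, 84 mm across, 22 mm tall; origin under its centre; leave alone
- torque_driver: chrome torque screwdriver lying flat, some 200 mm long; leave alone
- stopper: green rubber stopper, 38 mm across, 30 mm tall; origin under its centre; leave alone
- rail: the fixed rail with the carrier on it; origin on the bench under the rail's middle line, which runs from y = -180 to 210 mm; the station is at y = -70 mm; pin at y = 100 mm less the travel; end blocks 45 mm above the bench. The carrier is 70 mm wide and reaches 40 mm ahead of the pin and 95 mm behind it
Mind the look-alikes: they are no part of the job. Of the things that look like the pliers, the smaller one is meant.

How it is judged (in metres and radians):
On the way, in this order (a step that is already met when the one before it is completed fails the run):
1. the carrier stands in the station detent (within 4 mm) and at rest (value of joint carrier between 0.166 and 0.174 m and velocity of joint carrier between -0.01 and 0.01 m/s), for 0.3 s.
2. with the carrier in the detent, the ring is brought spread above the pin's tip (value of joint carrier between 0.166 and 0.174 m and value of joint pliers_left above 0.115 rad and horizontal distance between ring_centre and groove below 0.015 m and z of ring_centre in the frame of groove above 0.018 m), for 0.05 s.
At the end, for the whole second after the job is handed in: Carrier in the detent (0.170 within 4 mm). Fingers hold the pliers squeezed (swing above 0.115 rad), still, level within 0.12 rad, ring around the pin (axes within 6 mm) and within 4 mm of the groove's middle height, pliers pressing on pin, carrier and rail with under 3 N (value of joint carrier between 0.166 and 0.174 m and value of joint pliers_left above 0.115 rad and horizontal distance between ring_centre and groove below 0.006 m and z of ring_centre in the frame of groove between -0.004 and 0.004 m and angle between pliers's own z axis and vertical below 0.12 rad and contact force between the fingers and pliers above 3 N and contact force between pliers and rail below 3 N and linear speed of pliers below 0.02 m/s); the arm keeps its last pose, push and grip.
It fails at once if the ring or pliers are forced against the pin, carrier or rail with more than 20 N (contact force between pliers and rail above 20 N).
It fails at once if the bucket is moved by more than 25 mm (distance of bucket from where it was at the start of the episode above 0.025 m).
It fails at once if the trunnion ring is moved by more than 25 mm (distance of trunnion_ring from where it was at the start of the episode above 0.025 m).
It fails at once if the torque screwdriver is moved by more than 25 mm (distance of torque_driver from where it was at the start of the episode above 0.025 m).
It fails at once if the stopper is moved by more than 25 mm (distance of stopper from where it was at the start of the episode above 0.025 m).
It also fails if it takes over 66 s, if anything falls off the work surface, if the arm or the gripper's body presses on something with over 40 N, if the wrist force passes 120 N, or if a joint passes its speed limit or range.

## Working session

There is one attempt and no reset: what is moved stays moved. The work goes in short steps, Python scripts to look and compute and a shell command to move; the robot and the scene stay as the last step left them, time stands still between calls to the robot, and variables do not carry over. Pictures are saved under pics/ and viewed, at most 10 in all, crops included, and the job is handed in when it is done.

```bash
mkdir -p pics
cat > h.py <<'E'
import numpy as np, cv2
from plant import bot
from scipy.spatial.transform import Rotation as R
def K(c,h=400):
    f=h/2/np.tan(np.radians(c["vertical_fov"])/2); return np.array([[f,0,c["cx"]],[0,f,c["cy"]],[0,0,1.]])
def world_from_cam(name,obs=None):
    c=bot.calibration(name); T=np.eye(4)
    if name=="wrist":
        W=np.eye(4); W[:3,:3]=R.from_euler('xyz',obs["tcp_rot"]).as_matrix(); W[:3,3]=obs["tool_pos"]
        return W@np.array(c["tool_from_camera"])
    T[:3,:3]=cv2.Rodrigues(np.array(c["rvec"],float))[0]; T[:3,3]=np.ravel(c["tvec"]); return np.linalg.inv(T)
def snap(name,tag):
    o=bot.get_obs(); p,d=bot.capture(name)
    np.savez(f"pics/{tag}.npz",p=p,d=d,T=world_from_cam(name,o),n=name); cv2.imwrite(f"pics/{tag}.png",p[:,:,::-1]); return p,d
def load(tag):
    z=np.load(f"pics/{tag}.npz"); c=bot.calibration(str(z["n"])); return z["p"],z["d"],z["T"],K(c),np.array(c["D"],float)
def ray(tag,uv):
    p,d,T,k,D=load(tag); n=cv2.undistortPoints(np.array(uv,float).reshape(-1,1,2),k,D)[:,0]
    return T[:3,3], np.c_[n,np.ones(len(n))]@T[:3,:3].T
def at_z(tag,uv,z):
    o,r=ray(tag,uv); return o+r*((z-o[2])/r[:,2:])
def cloud(tag):
    p,d,T,k,D=load(tag); v,u=np.mgrid[:400,:640]; o,r=ray(tag,np.c_[u.ravel(),v.ravel()])
    return (o+r*d.reshape(-1,1)).reshape(400,640,3)
def tri(t1,u1,t2,u2):
    o1,r1=ray(t1,[u1]);o2,r2=ray(t2,[u2]); A=np.c_[r1[0],-r2[0]]; s=np.linalg.lstsq(A,o2-o1,rcond=None)[0]
    a=o1+s[0]*r1[0];b=o2+s[1]*r2[0]; return (a+b)/2,np.linalg.norm(a-b)
E
python3 - <<'E'
from h import *
print(bot.get_obs(),bot.grip_point_offset)
a,_=snap("scene","s0");b,_=snap("top","t0")
for n in("scene","top"):print(np.round(world_from_cam(n),2))
E
```

```text
{'time': 0.0, 'joint_positions': array([-1.44099423e+00,  3.42731137e-01,  1.52501133e+00,  2.75114276e-05,
        1.27539183e+00, -1.46002881e-01]), 'dq': array([-0.00039431, -0.00021331, -0.00074731,  0.00083703, -0.0004368 ,
        0.00015449]), 'tau': array([-4.32506258e-04, -4.31241131e+01, -2.44222981e+01,  7.19081727e-02,
        5.57168364e-02, -1.50578148e-04]), 'tool_pos': array([ 142.93769038, -504.68864854,  187.34262682]), 'tcp_rot': array([-3.14007125e+00, -2.50311910e-04,  2.75796755e-01]), 'contact_force': array([0.6083    , 0.59791833, 0.34566925]), 'moment': array([ 0.01790851, -0.015797  , -0.03719735]), 'finger_force': 0.0, 'grip_width': 91.73424195973996} -18.8
[[-7.00000e-02  6.30000e-01 -7.70000e-01  1.46007e+03]
 [ 1.00000e+00  5.00000e-02 -5.00000e-02  5.17000e+00]
 [ 1.00000e-02 -7.70000e-01 -6.30000e-01  8.10610e+02]
 [ 0.00000e+00  0.00000e+00  0.00000e+00  1.00000e+00]]
[[ 2.00000e-02 -9.80000e-01  1.90000e-01  3.19550e+02]
 [-1.00000e+00 -2.00000e-02  0.00000e+00 -5.00500e+01]
 [ 0.00000e+00 -1.90000e-01 -9.80000e-01  1.41973e+03]
 [ 0.00000e+00  0.00000e+00  0.00000e+00  1.00000e+00]]
```

View pics/t0.png

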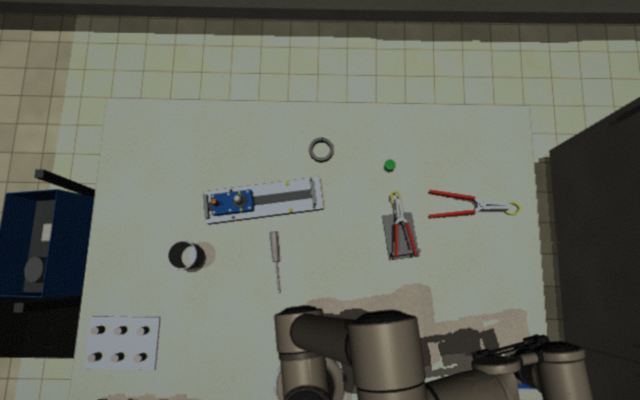

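View pics/s0.png

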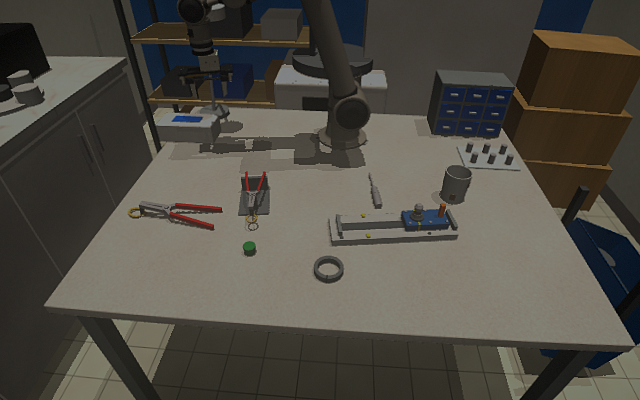

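Top view: the rail runs from (207,205) to (322,192), with the orange post at (215,202), the pin at (238,199) and the yellow marks at (287,183) and (291,210). Candidates for the pliers are the small pair on the grey rest at (401,225) and the larger pair flat on the bench at (475,204). I choose the smaller pair on the rest. The other ring-like object is the grey trunnion ring at (321,150), which has to stay where it is.

Run:
```python
from h import *
p,d,*_=load("t0")
c=cloud("t0")
for n,(u,v) in dict(post=(215,202),pin=(238,199),m1=(287,183),m2=(291,210),ring=(394,197),pivot=(398,212),stop=(390,165),bucket=(186,256),tr=(321,140),driver=(275,245)).items():print(n,np.round(c[v,u],0))
a=cv2.resize(p[160:270,190:340],(800,587),interpolation=3);b=cv2.resize(p[170:270,375:535],(800,500),interpolation=3)
cv2.imwrite("pics/c1.png",np.vstack([cv2.resize(a,(480,300)),cv2.resize(b,(480,300))])[:,:,::-1])
```

```text
post [561. 313.  96.]
pin [571. 239. 102.]
m1 [641.  94.  35.]
m2 [551.  77.  33.]
ring [ 608. -269.    1.]
pivot [ 545. -270.   72.]
stop [ 715. -252.   23.]
bucket [394. 418.  10.]
tr [798. -16.  23.]
driver [435. 126.  24.]
```

View pics/c1.png

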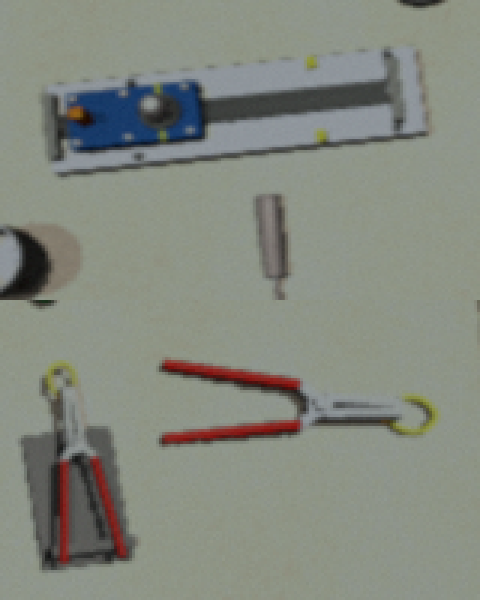

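The top crop shows the carrier with the orange post near the +y end of the rail and the yellow marks further towards -y. The bottom crop shows the small pliers on the grey rest (left) and the larger ones on the bench. The pair on the rest is the right one.

```bash
cat >> h.py <<'E'
def goto(t,yaw=None):
    o=bot.get_obs(); r=R.from_euler('xyz',o["tcp_rot"]); s=r.inv().apply(np.array(t,float)-o["tool_pos"])/10
    y=o["tcp_rot"][2]; tr=0 if yaw is None else -np.degrees((yaw-y+np.pi)%(2*np.pi)-np.pi)
    print("t",round(o["time"],2),"pos",np.round(o["tool_pos"],1),"rot",np.round(o["tcp_rot"],3),"shift cm",np.round(s,2),"turn",round(tr,1)); return s
E
python3 - <<'E'
from h import *
print(np.round(bot.calibration("wrist")["tool_from_camera"],3),bot.calibration("wrist")["vertical_fov"],bot.calibration("wrist")["D"])
goto([420,-290,260],.17)
E
```

```text
[[  -0.      -0.959   -0.284   77.968]
 [   1.      -0.       0.      -0.743]
 [  -0.      -0.284    0.959 -197.333]
 [   0.       0.       0.       1.   ]] 59.28387026043958 [0.00356344 0.         0.         0.         0.        ]
t 0.1 pos [ 142.9 -504.7  187.4] rot [-3.14  -0.     0.276] shift cm [ 32.51 -13.13  -7.23] turn 6.1
```

```bash
python3 -m crank '[[[1,4.5,-1,-0.8,1],[1,9,-2,-1.6,2],[1,13.5,-3,-2.4,3],[1,18,-4,-3.2,4],[1,22.5,-5,-4,5],[1,27,-6,-4.8,6],[1,31.5,-7,-5.6,6],[1,36,-8,-6.4,6],[1,40.5,-9,-7,6],[1,43,-9.5,-7,6]]]'
python3 - <<'E'
from h import *
snap("wrist","w1");goto([560,290,260],.16)
E
```

```text
time: 1.1
tool_pos: [533.7, -294.4, 258.3]
tcp_rot: [3.141, -0.001, 0.174]
contact_force: [0.7, -1.2, -1.1]
grip_width: 91.7
finger_force: 0.0
t 1.15 pos [ 535.5 -292.8  257.4] rot [-3.14e+00 -2.00e-03  1.75e-01] shift cm [ 12.59 -56.96  -0.16] turn 0.9
```

View pics/w1.png

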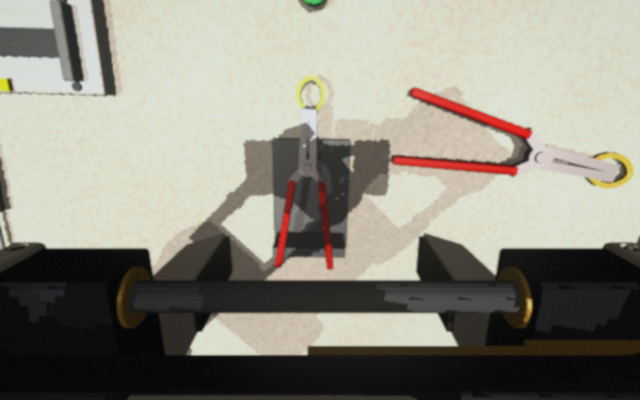

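The wrist view shows the small pliers on the rest. The ring is at (312,92), the pivot at about (308,165) and the handle ends at (279,267) and (330,267). I'll take a second view further along for triangulation, then go on to the rail.

```bash
python3 -m crank '[[[1,0,-2,0,0],[1,0,-4,0,0],[1,0,-6,0,0],[1,0,-8,0,0],[1,0,-9,0,0],[1,0,-10,0,0],[1,0,-10,0,0],[1,0,-10,0,0],[1,0,-10,0,0],[1,0,-10,0,0]]]' >/dev/null
python3 -c "
from h import *
snap('wrist','w2')"
python3 -m crank '[[[1,0.6,-4,0,0],[1,1.2,-8,0,0],[1,1.8,-12,0,0],[1,2.4,-16,0,0],[1,3,-20,0,0],[1,3.6,-24,0,0],[1,4.2,-28,0,0],[1,4.8,-32,0,0],[0.4,5,-35,0,0.5],[0.4,5,-35,0,0.5]]]'
python3 - <<'E'
from h import *
snap("wrist","w3");goto([560,290,260],.16)
def red(tag):
    p=load(tag)[0]; h=cv2.cvtColor(p,cv2.COLOR_RGB2HSV); m=(((h[...,0]<6)|(h[...,0]>174))&(h[...,1]>170)&(h[...,2]>70)).astype(np.uint8)
    n,l,s,c=cv2.connectedComponentsWithStats(m)
    for i in range(1,n):
        if s[i,4]>100:
            v,u=np.where(l==i);print(tag,s[i],c[i].round(1),"lo",(u[v>=v.max()-1].mean(),v.max()),"hi",(u[v<=v.min()+1].mean(),v.min()))
def yel(tag):
    p=load(tag)[0]; h=cv2.cvtColor(p,cv2.COLOR_RGB2HSV); m=((h[...,0]>22)&(h[...,0]<35)&(h[...,1]>150)&(h[...,2]>90)).astype(np.uint8)
    n,l,s,c=cv2.connectedComponentsWithStats(m)
    for i in range(1,n):
        if s[i,4]>40:print("yel",tag,s[i],c[i].round(1))
for t in("w1","w2"):red(t);yel(t)
red("w3");yel("w3")
a=cv2.imread("pics/w2.png");b=cv2.imread("pics/w3.png");cv2.imwrite("pics/c2.png",cv2.resize(np.vstack([a[:300],b[:300]]),(640,600)))
E
```

```text
time: 3.2
tool_pos: [503.0, 158.4, 257.9]
tcp_rot: [-3.141, 0.0, 0.166]
contact_force: [0.9, -0.5, 0.6]
grip_width: 80.2
finger_force: 0.0
t 3.25 pos [503.3 156.5 257.8] rot [3.141 0.    0.165] shift cm [  7.79 -12.23  -0.22] turn 0.3
w1 [ 411   89  120   50 1069] [471.1 113.3] lo (np.float64(524.5), np.int64(138)) hi (np.float64(415.64285714285717), np.int64(89))
w1 [393 157 124  18 959] [456.3 164.8] lo (np.float64(510.84615384615387), np.int64(174)) hi (np.float64(404.4), np.int64(157))
w1 [275 182  20  85 495] [284.4 225.8] lo (np.float64(276.85714285714283), np.int64(266)) hi (np.float64(291.5), np.int64(182))
w1 [319 183  13  86 437] [325.4 225.6] lo (np.float64(329.5), np.int64(268)) hi (np.float64(321.0), np.int64(183))
yel w1 [  0  79  10  12 101] [ 4.3 84.4]
yel w1 [590 153  42  34 341] [615.2 169.8]
w2 [ 492   85  124   50 1204] [553.6 109.6] lo (np.float64(608.0), np.int64(134)) hi (np.float64(497.3333333333333), np.int64(85))
w2 [ 470  153  129   19 1033] [535.9 161.5] lo (np.float64(592.5), np.int64(171)) hi (np.float64(478.5217391304348), np.int64(153))
w2 [357 179  24  85 536] [368.2 222.8] lo (np.float64(359.5), np.int64(263)) hi (np.float64(378.22222222222223), np.int64(179))
w2 [405 180  10  86 589] [409.1 221.8] lo (np.float64(410.7142857142857), np.int64(265)) hi (np.float64(408.5), np.int64(180))
yel w2 [84 77 11 11 93] [88.8 82.2]
yel w3 [397  37   8  12  92] [400.6  42.6]
yel w3 [391 121   8  11  79] [394.5 126. ]
```

View pics/c2.png

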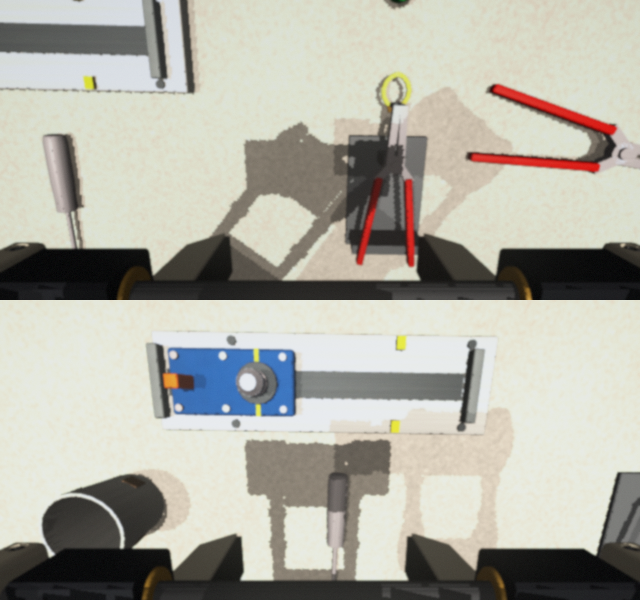

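The upper image shows the small pliers at (395,150). In the lower one the marks are at (401,42) and (394,126), the post top at (171,80) and the pin top at (249,81).

Run:
```python
from h import *
m=at_z("w3",[(400.6,42.6),(394.5,126)],26);print("marks",m.round(1),"mid",m.mean(0).round(1))
dx=m[0]-m[1];print("railyaw",np.arctan2(dx[1],dx[0]), np.linalg.norm(dx))
print("post top",at_z("w3",[(171,80)],100).round(1),"pin top",at_z("w3",[(249,81)],104).round(1),"stripe",at_z("w3",[(257,55),(258,110)],54).round(1))
c=cloud("w3");print(c[80,171].round(1),c[81,249].round(1),c[42,400].round(1),c[126,394].round(1))
for t,tags in (("Lend",((276.9,266),(359.5,263))),("Rend",((329.5,268),(410.7,265))),("Lc",((284.4,225.8),(368.2,222.8))),("Rc",((325.4,225.6),(409.1,221.8))),("Lhi",((291.5,182),(378.2,179))),("Rhi",((321,183),(408.5,180))),("ring",((312,92),(395.5,89)))):
    p,e=tri("w1",tags[0],"w2",tags[1]);print(t,p.round(1),round(e,1))
L=at_z("w1",[(276.9,266),(291.5,182),(329.5,268),(321,183),(312,92)],74);print(L.round(1))
# depth cloud pose check
p=load("w1")[0];c=cloud("w1");print(c[225,284],c[225,325],c[165,308])
```

```text
marks [[645.6  95.7  26. ]
 [554.   81.9  26. ]] mid [599.8  88.8  26. ]
railyaw 0.1493651264706294 92.61332808124115
post top [[565.4 318.7 100. ]] pin top [[577.  243.9 104. ]] stripe [[604.2 248.5  54. ]
 [547.7 241.1  54. ]]
[565.5 318.  101.6] [577.  244.  103.8] [645.1  97.6  32.2] [554.3  83.7  31.8]
Lend [ 404.9 -259.5   78.7] 0.6
Rend [ 409.5 -322.3   72. ] 0.5
Lc [ 453.9 -260.7   71.3] 0.4
Rc [ 462.4 -307.9   70.2] 1.2
Lhi [ 507.3 -261.1   70.7] 0.1
Rhi [ 512.7 -294.    74. ] 0.0
ring [ 607.1 -266.7   26.9] 0.3
[[ 402.  -259.3   74. ]
 [ 508.2 -261.3   74. ]
 [ 410.3 -322.1   74. ]
 [ 512.7 -294.    74. ]
 [ 607.5 -268.1   74. ]]
[ 455.93285034 -260.29943214   74.54863515] [ 464.03372959 -307.14661403   74.284518  ] [ 530.74136793 -276.39521797   75.38018047]
```

```bash
python3 -c "
from h import *
goto([565.5,318.5,72],.15)"
```

```text
t 3.25 pos [503.3 156.5 257.8] rot [3.141 0.    0.165] shift cm [  8.8  -14.96  18.58] turn 0.9
```

```bash
python3 -m crank '[[[0.4,1.5,-2.5,1,0.2],[0.4,3,-5,2,0.4],[0.4,4.5,-7.5,3,0.6],[0.4,6,-10,4,0.9],[0.4,7.5,-12.5,5,0.9],[0.4,8.8,-15,6,0.9],[0.4,8.8,-15,8,0.9],[0.4,8.8,-15,10,0.9],[0.4,8.8,-15,10,0.9],[0.4,8.8,-15,10,0.9]]]'
python3 -c "
from h import *
goto([565.5,318.5,72],.15)
p,d=snap('wrist','w4');c=cloud('w4');u=c[150:400,200:440].reshape(-1,3);
hsv=cv2.cvtColor(p,cv2.COLOR_RGB2HSV);m=(hsv[...,0]>5)&(hsv[...,0]<17)&(hsv[...,1]>190)&(hsv[...,2]>150);q=c[m];q=q[(q[:,2]>94)&(q[:,2]<108)];print(len(q),q.mean(0),q.min(0),q.max(0))"
```

```text
time: 4.25
tool_pos: [566.8, 316.4, 158.2]
tcp_rot: [3.141, 0.0, 0.145]
contact_force: [0.2, 0.7, 0.5]
grip_width: 36.6
finger_force: 0.0
t 4.25 pos [566.8 316.4 158.2] rot [3.141 0.    0.145] shift cm [-0.09 -0.23  8.62] turn -0.3<string>:5: RuntimeWarning: Mean of empty slice.
  ret = um.true_divide(
Traceback (most recent call last):
ValueError: zero-size array to reduction operation minimum which has no identity
```

View pics/w4.png

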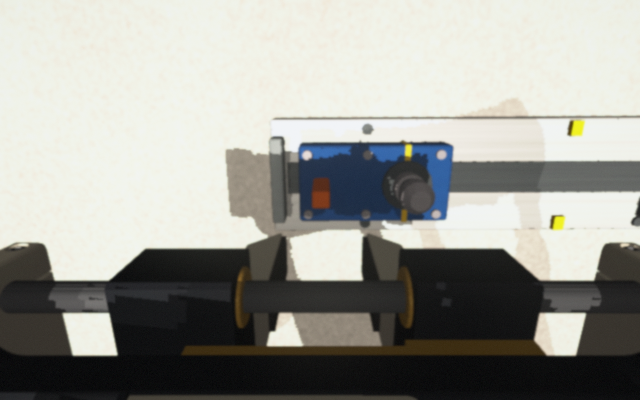

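The view shows the post's top at about (321,200), centred between the fingertips (265 and 378), with the pin top at (420,195).

```bash
python3 -c "
from h import *
print(at_z('w4',[(321,199),(321,206)],100),at_z('w4',[(420,196)],104))
c=cloud('w4');print(c[185:210:4,321].round(0))
goto([565.5,317.5,72],.15)"
```

```text
[[565.57040769 319.23950362 100.        ]
 [560.02271094 318.44172374 100.        ]] [[579.79865353 246.55880201 104.        ]]
[[572. 320.  82.]
 [572. 320.  94.]
 [570. 320. 101.]
 [567. 319. 101.]
 [564. 319. 101.]
 [561. 319. 100.]
 [543. 316.  56.]]
t 4.3 pos [567.1 316.7 159.1] rot [-3.142e+00 -2.000e-03  1.450e-01] shift cm [-0.16 -0.1   8.71] turn -0.3
```

```bash
python3 -m crank '[[[0.4,-0.1,-0.2,2,0],[0.4,-0.1,-0.2,4,0],[0.4,-0.1,-0.2,6,0],[0.4,-0.1,-0.2,8,0],[0.4,-0.1,-0.2,8.7,0],[0.4,-0.1,-0.2,8.7,0],[0,-0.1,-0.2,8.7,0],[0,-0.1,-0.2,8.7,0],[0,-0.1,-0.2,8.7,0],[0,-0.1,-0.2,8.7,0]]]'
```

```text
time: 5.3
tool_pos: [565.1, 319.5, 71.6]
tcp_rot: [-3.141, -0.001, 0.147]
contact_force: [-0.6, -0.3, 0.6]
grip_width: 9.3
finger_force: 0.0
```

```bash
python3 -c "
from h import *
o=bot.get_obs();print(o['grip_width'],o['finger_force'],o['tool_pos'])
snap('wrist','w5')
o=bot.get_obs();print(o['grip_width'],o['finger_force'])"
```

```text
9.345387504713063 0.0 [565.12977569 319.47374707  71.64057839]
5.451085978329749 0.0
```

View pics/w5.png

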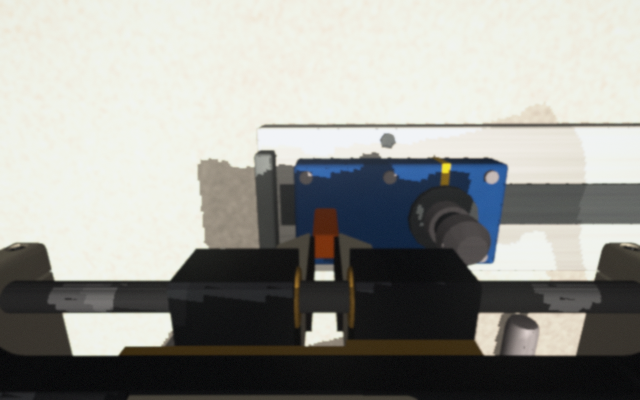

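```bash
python3 -c "
from h import *
print(at_z('w5',[(326,236),(326,247),(326,258)],100))
c=cloud('w5');print(c[200:330:6,326].round(0))
print(c[255:330:8,300].round(0))
g=bot.get_obs();print(g['grip_width'])"
python3 -m crank '[[[0,0,0,0,0],[0,0,0,0,0],[0,0,0,0,0],[0,0,0,0,0],[0,0,0,0,0],[0,0,0,0,0],[0,0,0,0,0],[0,0,0,0,0],[0,0,0,0,0],[0,0,0,0,0]]]'
```

```text
[[570.84120405 320.06332706 100.        ]
 [564.68484211 319.14431949 100.        ]
 [558.40905188 318.20749185 100.        ]]
[[576. 321.  55.]
 [572. 320.  54.]
 [572. 320.  64.]
 [571. 320.  74.]
 [571. 320.  84.]
 [572. 320.  94.]
 [571. 320. 100.]
 [567. 320.  99.]
 [564. 319. 100.]
 [561. 319. 101.]
 [534. 314.  54.]
 [515. 311.  26.]
 [496. 308.   0.]
 [491. 308.   0.]
 [596. 324. 191.]
 [595. 324. 192.]
 [594. 324. 194.]
 [593. 324. 194.]
 [591. 324. 194.]
 [456. 302.   1.]
 [449. 301.   1.]
 [443. 300.  -0.]]
[[575. 332. 135.]
 [575. 331. 142.]
 [597. 331. 188.]
 [594. 331. 187.]
 [595. 331. 192.]
 [594. 330. 194.]
 [593. 330. 195.]
 [590. 330. 195.]
 [585. 330. 191.]
 [575. 329. 180.]]
5.451085978329749
time: 6.35
tool_pos: [564.8, 319.3, 71.0]
tcp_rot: [3.141, 0.0, 0.147]
contact_force: [-0.1, 0.5, -0.3]
grip_width: 0.1
finger_force: 0.0
```

```bash
python3 -c "
from h import *
p,d=snap('wrist','w6');a=load('w5')[0]
cv2.imwrite('pics/c3.png',cv2.resize(np.hstack([a[180:330,230:430],p[180:330,230:430]]),(800,300))[:,:,::-1])
c=cloud('w6');print(c[245:262:3,326].round(0)); print(c[250,240:420:6].round(0))"
```

```text
[[575. 321. 121.]
 [575. 321. 123.]
 [575. 321. 127.]
 [575. 321. 130.]
 [575. 321. 133.]
 [575. 321. 136.]]
[[598. 348. 182.]
 [598. 346. 182.]
 [599. 345. 183.]
 [599. 343. 183.]
 [599. 341. 182.]
 [599. 340. 182.]
 [600. 338. 182.]
 [600. 337. 182.]
 [600. 335. 181.]
 [600. 334. 182.]
 [600. 332. 182.]
 [601. 330. 182.]
 [601. 329. 182.]
 [574. 324. 125.]
 [575. 322. 126.]
 [577. 319. 129.]
 [603. 323. 184.]
 [602. 321. 182.]
 [602. 319. 183.]
 [603. 318. 182.]
 [603. 316. 182.]
 [603. 315. 183.]
 [603. 313. 182.]
 [603. 311. 181.]
 [604. 310. 182.]
 [604. 308. 182.]
 [604. 306. 182.]
 [605. 305. 183.]
 [605. 303. 182.]
 [605. 302. 182.]]
```

View pics/c3.png

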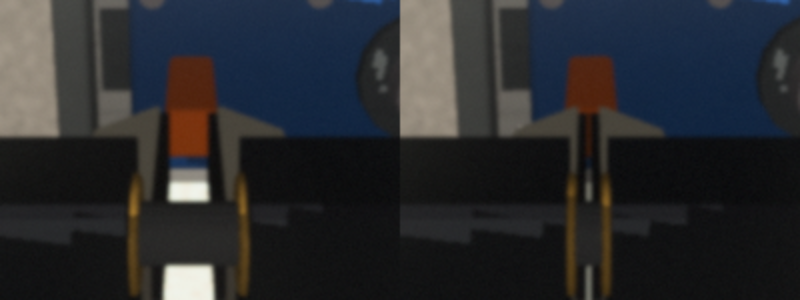

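```bash
python3 -c "
from h import *
o=bot.get_obs();print(o['tool_pos'],o['grip_width'])
for t in ('w5','w6'):
  c=cloud(t)
  for u in ((305,310,345) if t=='w5' else (318,322,330)): print(t,u,c[222:250:3,u].round(0).tolist())
"
```

```text
[564.85646027 319.33903638  70.98085951] 0.7391182206751616
w5 305 [[559.0, 332.0, 53.0], [557.0, 332.0, 55.0], [556.0, 331.0, 55.0], [553.0, 331.0, 55.0], [575.0, 331.0, 112.0], [575.0, 331.0, 115.0], [576.0, 331.0, 120.0], [576.0, 331.0, 123.0], [576.0, 330.0, 126.0], [576.0, 330.0, 129.0]]
w5 310 [[560.0, 329.0, 54.0], [558.0, 328.0, 55.0], [556.0, 328.0, 54.0], [554.0, 328.0, 54.0], [552.0, 328.0, 55.0], [574.0, 328.0, 112.0], [574.0, 328.0, 116.0], [574.0, 328.0, 119.0], [574.0, 328.0, 122.0], [574.0, 328.0, 125.0]]
w5 345 [[563.0, 306.0, 54.0], [561.0, 306.0, 54.0], [559.0, 306.0, 55.0], [558.0, 305.0, 56.0], [555.0, 305.0, 54.0], [578.0, 312.0, 115.0], [578.0, 312.0, 119.0], [578.0, 313.0, 123.0], [578.0, 313.0, 125.0], [578.0, 313.0, 128.0]]
w6 318 [[571.0, 325.0, 82.0], [571.0, 324.0, 86.0], [571.0, 324.0, 91.0], [571.0, 324.0, 94.0], [576.0, 325.0, 110.0], [576.0, 325.0, 115.0], [576.0, 325.0, 119.0], [575.0, 324.0, 119.0], [575.0, 324.0, 122.0], [575.0, 324.0, 125.0]]
w6 322 [[572.0, 322.0, 82.0], [571.0, 322.0, 86.0], [571.0, 322.0, 91.0], [571.0, 322.0, 94.0], [571.0, 322.0, 100.0], [575.0, 323.0, 111.0], [574.0, 323.0, 114.0], [575.0, 323.0, 119.0], [575.0, 323.0, 122.0], [575.0, 323.0, 125.0]]
w6 330 [[572.0, 318.0, 81.0], [572.0, 318.0, 85.0], [572.0, 318.0, 91.0], [572.0, 318.0, 95.0], [577.0, 319.0, 111.0], [577.0, 319.0, 115.0], [577.0, 319.0, 118.0], [577.0, 319.0, 123.0], [577.0, 319.0, 126.0], [577.0, 319.0, 128.0]]
```

The fingertips appear in the cloud at z≈110 while the TCP reads 71. The gripper body is about as far out as well, at z≈180, and the fingers closed above the post. So the real finger ends sit about 39 mm behind the reported TCP. I'll compensate in z and grasp again.

```bash
python3 -m crank '[[[0.4,0,0,0,0],[0.4,0,0,0,0],[0.4,0,0,0,0],[0.4,0,0,0,0],[0.4,0,0,0,0],[0.4,0,0,0,0],[0.4,0,0,0,0],[0.4,0,0,1.2,0],[0.4,0,0,2.4,0],[0.4,0,0,3.5,0]]]'
python3 -m crank '[[[0,0,0,0,0],[0,0,0,0,0],[0,0,0,0,0],[0,0,0,0,0],[0,0,0,0,0],[0,0,0,0,0],[0,0,0,0,0],[0,0,0,0,0],[0,0,0,0,0],[0,0,0,0,0]]]'
python3 -c "
from h import *
o=bot.get_obs();goto(o['tool_pos']+155*np.array([np.sin(.15),-np.cos(.15),0]))"
```

```text
time: 7.4
tool_pos: [564.2, 319.1, 34.2]
tcp_rot: [3.141, 0.002, 0.147]
contact_force: [-0.8, -0.1, 0.3]
grip_width: 36.9
finger_force: 0.0
time: 8.4
tool_pos: [565.2, 319.4, 36.4]
tcp_rot: [-3.142, -0.001, 0.147]
contact_force: [0.4, -0.8, 2.6]
grip_width: 14.0
finger_force: 30.0
t 8.4 pos [565.2 319.4  36.4] rot [-3.142e+00 -1.000e-03  1.470e-01] shift cm [ 0.05 15.5  -0.  ] turn 0
```

```bash
python3 -m crank '[[[0,0,1.6,0,0],[0,0,3.2,0,0],[0,0,4.8,0,0],[0,0,6.4,0,0],[0,0,8,0,0],[0,0.02,9.6,0,0],[0,0.03,11.2,0,0],[0,0.04,12.8,0,0],[0,0.05,14.4,0,0],[0,0.05,15.1,0,0]]]'
python3 - <<'E'
from h import *
goto([588,165,36]);p,d=snap("wrist","w7");h=cv2.cvtColor(p,cv2.COLOR_RGB2HSV);m=((h[...,0]>22)&(h[...,0]<35)&(h[...,1]>150)&(h[...,2]>60)).astype(np.uint8)
n,l,s,c=cv2.connectedComponentsWithStats(m);cl=cloud("w7")
for i in range(1,n):
    if s[i,4]>15:print(s[i],c[i].round(1),np.median(cl[l==i],0).round(1))
E
```

```text
time: 9.4
tool_pos: [587.8, 169.9, 36.4]
tcp_rot: [-3.139, -0.001, 0.145]
contact_force: [2.2, 15.8, 4.9]
grip_width: 13.7
finger_force: 30.0
t 9.4 pos [587.8 169.9  36.4] rot [-3.139e+00 -1.000e-03  1.450e-01] shift cm [-0.05  0.48  0.04] turn 0
[456 137  20  24 438] [465.4 148.4] [645.2  97.1  32.6]
[462 175  10  12 111] [466.6 180.5] [631.1 101.2  54.7]
```

View pics/w7.png

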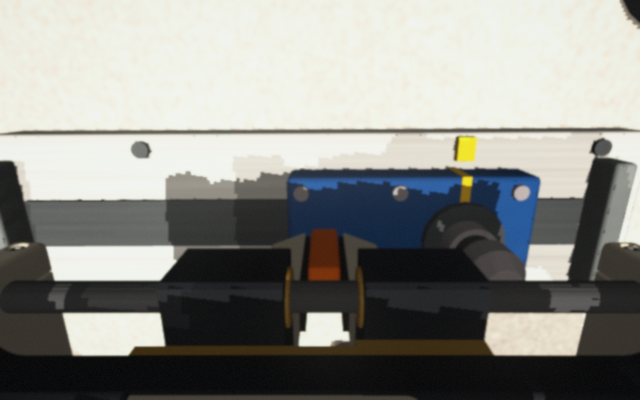

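The stripe is at (467,180) and the mark at (465,148), which leaves the stripe about 6 mm short.

```bash
python3 -m crank '[[[0,0,0.1,0,0],[0,0,0.2,0,0],[0,0,0.3,0,0],[0,0,0.4,0,0],[0,0,0.5,0,0],[0,0,0.5,0,0],[0,0,0.5,0,0],[0,0,0.5,0,0],[0,0,0.5,0,0],[0,0,0.5,0,0]]]'
cat >> h.py <<'E'
def det(tag):
    p,d=snap("wrist",tag);h=cv2.cvtColor(p,cv2.COLOR_RGB2HSV);m=((h[...,0]>22)&(h[...,0]<35)&(h[...,1]>150)&(h[...,2]>60)).astype(np.uint8)
    n,l,s,c=cv2.connectedComponentsWithStats(m);cl=cloud(tag);o=bot.get_obs();print(o["tool_pos"].round(1),o["contact_force"].round(1),o["grip_width"])
    for i in range(1,n):
        if s[i,4]>15:
            q=np.median(cl[l==i],0);q2=at_z(tag,[c[i]],32 if q[2]<43 else 54)[0];print(s[i],c[i].round(1),q.round(1),"along",(q2@[np.sin(.15),-np.cos(.15),0]).round(1))
E
python3 -c "
from h import *
det('w8')"
```

```text
time: 10.45
tool_pos: [588.8, 163.6, 36.4]
tcp_rot: [3.141, -0.001, 0.146]
contact_force: [3.4, 0.1, 4.9]
grip_width: 13.9
finger_force: 30.0
[588.7 163.6  36.4] [3.2 0.4 5.8] 13.77400328105109
[445 137  20  24 432] [454.3 148.5] [645.3  97.2  32.6] along 0.7
[462 175  10  11  97] [466.5 179.9] [632.5  95.3  54.9] along 0.5
```

```bash
python3 -m crank '[[[0.4,0,0,0,0],[0.4,0,0,0,0],[0.4,0,0,0,0],[0.4,0,0,0,0],[0.4,0,0,0,0],[0.4,0,0,0,0],[0.4,0,0,-2,0],[0.4,0,0,-6,0],[0.4,0,0,-10,0],[0.4,0,0,-15,0]]]'
python3 -m crank '[[[0.4,-1,2.5,-2,0],[0.4,-3,5,-4,0],[0.4,-5,7.5,-7,0],[0.4,-5,7.5,-7,0],[1,-5,7.5,-7,0],[1,-5,7.5,-7,0],[1,-5,7.5,-7,0],[1,-5,7.5,-7,0],[1,-5,7.5,-7,0],[1,-5,7.5,-7,0]]]'
python3 - <<'E'
from h import *
det("w9");c=cloud("w9");q=c[(c[...,2]>99)&(c[...,2]<108)&(np.hypot(c[...,0]-600,c[...,1]-90)<30)];print("pin top",len(q),q.mean(0).round(1),q.min(0).round(0),q.max(0).round(0))
E
```

```text
time: 11.5
tool_pos: [587.0, 165.0, 186.1]
tcp_rot: [3.142, 0.003, 0.147]
contact_force: [1.1, -0.2, -0.6]
grip_width: 36.6
finger_force: 0.0
time: 12.5
tool_pos: [549.6, 83.9, 255.6]
tcp_rot: [-3.142, 0.001, 0.147]
contact_force: [0.1, -0.1, -0.2]
grip_width: 80.2
finger_force: 0.0
[549.6  83.8 255.7] [0.1 0.1 0.1] 84.44229218914937
[324  70   5   9  44] [326.   73.9] [645.2  96.2  32.7] along 1.1
[325  86   2  10  19] [325.5  90.3] [626.8  94.6  54.9] along 0.4
[324 138   4  11  35] [325.8 143.5] [570.2  85.8  55. ] along 0.6
[609 140  27  30 195] [623.6 153.7] [ 608.  -266.8   38.7] along 359.2
pin top 412 [599.6  90.7 103.3] [588.  79.  99.] [611. 102. 107.]
```

Run:
```python
from h import *
for t,uo in (("w1",(270,340)),("w2",(350,420))):
    p=load(t)[0];h=cv2.cvtColor(p,cv2.COLOR_RGB2HSV);c=cloud(t)
    m=((h[...,0]<6)|(h[...,0]>174))&(h[...,1]>170)&(c[...,2]>66)&(c[...,2]<82);U=np.mgrid[:400,:640][1];m&=(U>uo[0])&(U<uo[1])
    n,l,s,_=cv2.connectedComponentsWithStats(m.astype(np.uint8));L=[]
    for i in range(1,n):
        if s[i,4]>100:
            q=c[l==i];k=np.polyfit(q[:,0],q[:,1],1);L.append(k);print(t,len(q),np.median(q[:,2]),"x",q[:,0].min().round(1),q[:,0].max().round(1),k)
    k=(L[0]+L[1])/2;print("mid yaw",np.arctan(k[0]),"y@478",np.polyval(k,478), "bisect",np.mean([np.arctan(a[0]) for a in L]))
    y=(h[...,0]>18)&(h[...,0]<38)&(h[...,1]>110)&(h[...,2]>60)&(c[...,2]>20)&(c[...,2]<50)&(U>uo[0])&(U<uo[1]);q=c[y];print("ring",y.sum(),(q.min(0)+q.max(0))/2,q.min(0),q.max(0))
goto([478,-282,120],.125)
```

```text
w1 480 74.53786133489763 x 402.1 508.7 [-1.31862339e-02 -2.54772984e+02]
w1 433 74.43279127046668 x 410.2 513.3 [ 2.76774553e-01 -4.35992409e+02]
mid yaw 0.1310389399264736 y@478 -282.38508831823333 bisect 0.128414889784195
ring 182 [ 606.45237241 -265.58243341   38.65952372] [ 589.99868644 -280.84341235   36.70709326] [ 622.90605837 -250.32145448   40.61195418]
w2 530 74.42708728930774 x 402.7 508.5 [-1.48808267e-02 -2.53091932e+02]
w2 574 74.29659301084718 x 410.8 513.0 [ 2.71070435e-01 -4.32226643e+02]
mid yaw 0.12740101690340977 y@478 -281.42997093775614 bisect 0.12491476995999518
ring 285 [ 602.79418314 -265.13150784   42.42786127] [ 581.50970755 -281.66611276   36.13145159] [ 624.07865873 -248.59690291   48.72427094]
t 12.55 pos [549.6  83.8 255.7] rot [3.142 0.    0.147] shift cm [-12.44  35.14  13.58] turn 1.3
```

```bash
python3 -m crank '[[[1,-1.4,4,0,0.2],[1,-2.8,8,0,0.4],[1,-4.2,12,0,0.6],[1,-5.6,16,1,0.8],[1,-7,20,3,1],[1,-8.4,24,5,1.1],[1,-9.8,28,7,1.1],[1,-11.2,32,9,1.1],[1,-12.2,35,11,1.1],[1,-12.2,35,13,1.1]]]'
python3 -c "
from h import *
goto([479.5,-281.8,9.5],.127)"
```

```text
time: 13.55
tool_pos: [479.2, -284.6, 125.1]
tcp_rot: [3.14, -0.0, 0.123]
contact_force: [0.4, 0.3, 0.8]
grip_width: 91.8
finger_force: 0.0
t 13.55 pos [ 479.2 -284.6  125.1] rot [ 3.14  -0.     0.123] shift cm [ 0.06 -0.29 11.56] turn -0.2
```

```bash
python3 -m crank '[[[1,0,0,1,0],[1,0,0,2,0],[1,0,0,3,0],[1,0,0,4,0],[1,0,0,5,0],[1,0,0,5,0],[1,0,0,5,0],[1,0,0,5,0],[1,0,0,5,0],[1,0,0,5,0]]]'
python3 -c "
from h import *
goto([479.5,-281.8,9.5],.127);snap('wrist','w10')
p=load('w10')[0];h=cv2.cvtColor(p,cv2.COLOR_RGB2HSV);c=cloud('w10')
m=((h[...,0]<6)|(h[...,0]>174))&(h[...,1]>150)&(c[...,2]>64)&(c[...,2]<84);n,l,s,_=cv2.connectedComponentsWithStats(m.astype(np.uint8))
for i in range(1,n):
    if s[i,4]>60:q=c[l==i];print(s[i],np.median(q[:,2]),q[:,0].min(),q[:,0].max(),np.polyfit(q[:,0],q[:,1],1),np.polyval(np.polyfit(q[:,0],q[:,1],1),479.5))
y=(h[...,0]>18)&(h[...,0]<38)&(h[...,1]>110)&(h[...,2]>60)&(c[...,2]>20)&(c[...,2]<50);q=c[y&(abs(c[...,1]+266)<40)];print(len(q),q.min(0),q.max(0))
f=c[(c[...,2]<130)&(c[...,2]>85)&(c[...,0]<500)];print('finger min z',len(f),f.min(0) if len(f) else 0)"
```

```text
time: 14.55
tool_pos: [480.2, -280.6, 76.4]
tcp_rot: [3.141, -0.001, 0.127]
contact_force: [-0.3, -0.3, -0.8]
grip_width: 91.7
finger_force: 0.0
t 14.55 pos [ 480.2 -280.6   76.4] rot [ 3.141e+00 -1.000e-03  1.270e-01] shift cm [-0.09  0.1   6.69] turn 0.0
[ 281  174   24  106 1270] 74.38660981037022 439.8277575280589 509.3915598787853 [-1.12366810e-02 -2.55714199e+02] -261.1021871346774
[ 349  174   25  106 1323] 74.40887444628132 445.8144744927251 514.1901428624061 [ 2.74802606e-01 -4.34606846e+02] -302.83899695279814
[275 313  13  20 222] 74.32747515975566 399.6404020796002 415.9373428305274 [-1.20199953e-02 -2.55307072e+02] -261.07066017887064
[367 313  12  18 164] 74.53115918510731 409.8089261691921 423.53721760891835 [ 2.82492738e-01 -4.38056722e+02] -302.6014545003228
385 [ 587.86441892 -281.66713216   34.89031972] [ 611.25198635 -249.29012477   40.72926187]
finger min z 1282 [ 465.80884701 -339.67542609  114.61804482]
```

```bash
python3 -m crank '[[[1,0,0.1,1.5,0],[1,0,0.1,3,0],[1,0,0.1,4.5,0],[1,0,0.1,6,0],[1,0,0.1,6.6,0],[1,0,0.1,6.6,0],[0,0,0.1,6.6,0],[0,0,0.1,6.6,0],[0,0,0.1,6.6,0],[0,0,0.1,6.6,0]]]'
python3 -m crank '[[[0,0,0,0,0],[0,0,0,0,0],[0,0,0,0,0],[0,0,0,0,0],[0,0,0,0,0],[0,0,0,0,0],[0,0,0,0,0],[0,0,0,0,0],[0,0,0,0,0],[0,0,0,0,0]]]'
```

```text
time: 15.6
tool_pos: [480.4, -281.7, 10.5]
tcp_rot: [3.141, -0.001, 0.127]
contact_force: [0.7, 0.1, -0.6]
grip_width: 64.5
finger_force: 0.0
time: 16.6
tool_pos: [480.1, -281.6, 10.2]
tcp_rot: [3.141, 0.0, 0.128]
contact_force: [-4.5, -1.0, 4.7]
grip_width: 34.8
finger_force: 30.0
```

```bash
python3 -m crank '[[[0,0,0,-0.8,0],[0,0,0,-2,0],[0,0,0,-4,0],[0,0,0,-6,0],[0,0,0,-8,0],[0,0,0,-10,0],[0,0,0,-12,0],[0,0,0,-14,0],[0,0,0,-15,0],[0,0,0,-15,0]]]'
cat >> h.py <<'E'
def pl(tag):
    o=bot.get_obs();p,d=snap("wrist",tag);h=cv2.cvtColor(p,cv2.COLOR_RGB2HSV);c=cloud(tag);W=R.from_euler('xyz',o["tcp_rot"]);t=W.inv().apply(c.reshape(-1,3)-o["tool_pos"]).reshape(c.shape)
    red=((h[...,0]<6)|(h[...,0]>174))&(h[...,1]>150)&(abs(t[...,1])<40)&(t[...,2]>-90)&(t[...,2]<0)&(t[...,0]>-85)&(t[...,0]<50)
    q=t[red];print("tool frame red: n",len(q),"z vs x",np.polyfit(q[:,0],q[:,2],1).round(3),"x",q[:,0].min().round(1),q[:,0].max().round(1))
    for s in(1,-1):
        r=q[q[:,1]*s>0]; print(" handle y(x)",np.polyfit(r[:,0],r[:,1],1).round(3))
    y=(h[...,0]>18)&(h[...,0]<38)&(h[...,1]>90)&(h[...,2]>50)&(abs(t[...,1])<40)&(t[...,0]>70)&(t[...,0]<170)&(t[...,2]>-60)&(t[...,2]<20)
    v,u=np.where(y);cv2.imwrite(f"pics/{tag}m.png",y*255)
    q=t[y];A=np.c_[q[:,0],q[:,1],np.ones(len(q))];w=c[y];print("ring n",len(q),"uv",u.min(),u.max(),v.min(),v.max(),"tool z med",np.median(q[:,2]).round(1),"x",np.percentile(q[:,0],[1,99]).round(1),"y",np.percentile(q[:,1],[1,99]).round(1),"plane",np.linalg.lstsq(A,q[:,2],rcond=None)[0].round(3),"world z",np.median(w[:,2]).round(1))
    cc,rr=cv2.minEnclosingCircle(q[np.abs(q[:,2]-np.median(q[:,2]))<4][:,:2].astype(np.float32));print("circle tool",np.round(cc,1),rr,"world",(W.apply([*cc,np.median(q[:,2])])+o["tool_pos"]).round(1))
E
python3 -c "
from h import *
pl('w11');goto([0,0,0],.127)"
```

```text
time: 17.6
tool_pos: [481.0, -281.8, 161.7]
tcp_rot: [3.139, -0.003, 0.128]
contact_force: [0.2, -0.1, -2.7]
grip_width: 34.9
finger_force: 30.0
tool frame red: n 3705 z vs x [ 5.0000e-03 -6.3976e+01] x -32.7 33.2
 handle y(x) [ 0.016 12.363]
 handle y(x) [-1.0000e-03 -1.4145e+01][ WARN:0@1.023] global loadsave.cpp:1063 imwrite_ Unsupported depth image for selected encoder is fallbacked to CV_8U.
Traceback (most recent call last):
  File "h.py", line 46, in pl
    q=t[y];A=np.c_[q[:,0],q[:,1],np.ones(len(q))];w=c[y];print("ring n",len(q),"uv",u.min(),u.max(),v.min(),v.max(),"tool z med",np.median(q[:,2]).round(1),"x",np.percentile(q[:,0],[1,99]).round(1),"y",np.percentile(q[:,1],[1,99]).round(1),"plane",np.linalg.lstsq(A,q[:,2],rcond=None)[0].round(3),"world z",np.median(w[:,2]).round(1))
                                                                                    ~~~~~^^
ValueError: zero-size array to reduction operation minimum which has no identity
```

View pics/w11.png

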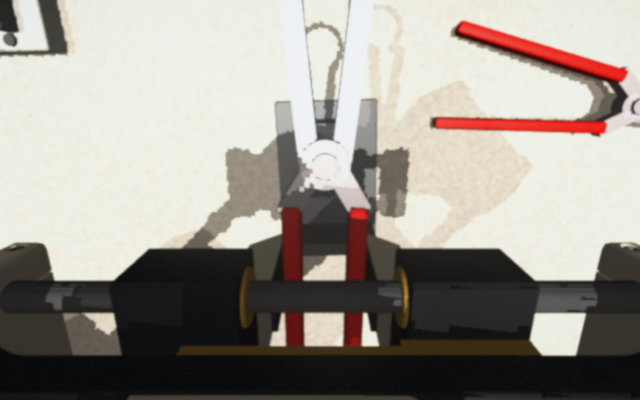

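Held and lifted, the pliers are level and squeezed: the handles at u=291 and 357 are parallel and the pivot disc is at (325,165). The ring is out of the wrist view, so I'll work from the pivot and arms and check later with the scene camera.

Run:
```python
from h import *
o=bot.get_obs();W=R.from_euler('xyz',o["tcp_rot"]);c=cloud("w11");t=W.inv().apply(c.reshape(-1,3)-o["tool_pos"]).reshape(c.shape)
m=(t[...,2]<-40)&(t[...,2]>-80)&(t[...,0]>75);m&=abs(t[...,1])<40
L=[]
for v in (2,20,40,60,80,100):
    r=t[v][m[v]]; 
    if len(r):print(v,"x",r[:,0].mean().round(1),"y",r[:,1].min().round(1),r[:,1].max().round(1),"mid",((r[:,1].min()+r[:,1].max())/2).round(2),"z",np.median(r[:,2]).round(1))
ux=W.apply([128.5,-0.3,0]);goto(np.array([599.6,90.6,161])-[ux[0],ux[1],0],.127)
```

```text
2 x 108.0 y -16.2 16.2 mid 0.01 z -62.7
20 x 102.4 y -15.4 15.7 mid 0.15 z -62.5
40 x 95.9 y -14.9 15.0 mid 0.06 z -62.6
60 x 89.2 y -14.2 14.1 mid -0.02 z -62.7
80 x 82.3 y -13.7 13.5 mid -0.08 z -62.6
100 x 75.1 y -12.8 12.7 mid -0.07 z -62.5
t 17.65 pos [ 480.4 -281.4  160.3] rot [ 3.141e+00 -1.000e-03  1.280e-01] shift cm [  3.71 -35.35  -0.09] turn 0.0
```

```bash
python3 -m crank '[[[0,0.2,-1.5,0,0],[0,0.5,-4.5,0,0],[0,0.9,-8.5,0,0],[0,1.3,-12.5,0,0],[0,1.7,-16.5,0,0],[0,2.1,-20.5,0,0],[0,2.5,-24.5,0,0],[0,2.9,-28.5,0,0],[0,3.3,-32,0,0],[0,3.6,-34,0,0]]]'
python3 -m crank '[[[0,0.1,-1,0,0],[0,0.1,-1.4,0,0],[0,0.1,-1.4,1.5,0],[0,0.1,-1.4,3,0],[0,0.1,-1.4,4.5,0],[0,0.1,-1.4,5,0],[0,0.1,-1.4,5,0],[0,0.1,-1.4,5,0],[0,0.1,-1.4,5,0],[0,0.1,-1.4,5,0]]]'
python3 - <<'E'
from h import *
o=bot.get_obs();W=R.from_euler('xyz',o["tcp_rot"]);print(o["tool_pos"].round(1),o["tcp_rot"].round(3),o["contact_force"].round(1),o["grip_width"],"ring est",(W.apply([128.4,0.1,-26])+o["tool_pos"]).round(1))
for n in("scene","top"):
    p,d=snap(n,n+"1");h=cv2.cvtColor(p,cv2.COLOR_RGB2HSV);c=cloud(n+"1")
    near=np.hypot(c[...,0]-600,c[...,1]-91)<45
    y=near&(h[...,0]>15)&(h[...,0]<38)&(h[...,1]>90)&(h[...,2]>50)&(c[...,2]>80)
    q=c[y];v,u=np.where(y);
    if len(q):
        print(n,"ring",len(q),"uv",u.min(),u.max(),v.min(),v.max(),"z",np.percentile(q[:,2],[10,50,90]).round(1))
        w=at_z(n+"1",[((u.min()+u.max())/2,(v.min()+v.max())/2)],127)[0];print("bbox centre at z127",w.round(1))
    k=c[near&(c[...,2]>90)&(c[...,2]<112)];print(n,"pin pts",len(k),k.mean(0).round(1) if len(k) else 0)
    if n=="scene":cv2.imwrite("pics/x1.png",cv2.resize(p[170:270,360:520],(800,500),interpolation=3)[:,:,::-1])
E
```

```text
time: 18.65
tool_pos: [470.8, 63.7, 159.0]
tcp_rot: [-3.14, 0.002, 0.13]
contact_force: [1.0, -0.1, -1.9]
grip_width: 34.8
finger_force: 30.0
time: 19.65
tool_pos: [472.3, 74.3, 110.6]
tcp_rot: [3.141, -0.001, 0.127]
contact_force: [-0.7, -0.0, -2.1]
grip_width: 34.8
finger_force: 30.0
[472.3  74.3 110.6] [ 3.141e+00 -1.000e-03  1.270e-01] [-0.7 -0.  -2.1] 34.780250551162425 ring est [599.7  90.5 136.8]
scene ring 55 uv 362 376 194 202 z [133.1 135.9 137.4]
bbox centre at z127 [591.   91.7 127. ]
scene pin pts 51 [604.7  90.3  98.1]
top ring 24 uv 279 291 182 193 z [134.3 137.2 141.7]
bbox centre at z127 [605.5  89.9 127. ]
top pin pts 32 [601.2  89.6 102.5]
```

Run:
```python
from h import *
from scipy.optimize import least_squares
for n in("scene","top"):
    t=n+"1";p=load(t)[0];h=cv2.cvtColor(p,cv2.COLOR_RGB2HSV);c=cloud(t)
    near=np.hypot(c[...,0]-600,c[...,1]-91)<45
    for smin in(70,110):
        y=near&(h[...,0]>15)&(h[...,0]<38)&(h[...,1]>smin)&(h[...,2]>40)&(c[...,2]>125);v,u=np.where(y)
        w=at_z(t,np.c_[u,v],137.5)[:,:2]
        f=lambda s:(lambda r:np.maximum(0,r-20.8)+np.maximum(0,17.2-r))(np.hypot(*(w-s).T))
        s=least_squares(f,[600,90]);print(n,smin,len(w),s.x.round(1),"rms",np.sqrt(np.mean(s.fun**2)).round(2),"box",w.min(0).round(1),w.max(0).round(1))
# pin in scene/top: grey pixels vs world prediction, use clouds
    k=c[near&(c[...,2]>97)&(c[...,2]<108)];print("pin",len(k),k.min(0).round(1),k.max(0).round(1),np.median(k,0).round(1))
```

```text
scene 70 58 [602.5  90.5] rms 1.36 box [579.5  70.1] [627. 111.]
scene 110 50 [602.1  90.2] rms 0.86 box [584.1  70.1] [623.5 110.8]
pin 29 [591.5  82.   97.1] [612.9  99.8 103.8] [602.3  90.8 101.1]
top 70 28 [598.5  88.3] rms 0.48 box [586.3  69.6] [620.6 107.5]
top 110 17 [598.1  87.6] rms 0.23 box [586.3  69.6] [617.7 104.5]
pin 24 [592.6  79.9  97.1] [610.5  98.8 107.5] [599.6  90.6 103. ]
```

```bash
python3 -m crank '[[[0,0,0,0.5,0],[0,0,0,1,0],[0,0,0,1.5,0],[0,0,0,2,0],[0,0,0,2.5,0],[0,0,0,3,0],[0,0,0,3.3,0],[0,0,0,3.6,0],[0,0,0,3.8,0],[0,0,0,4,0]]]'
python3 -m crank '[[[0,0,0,0.1,0],[0,0,0,0.2,0],[0,0,0,0.3,0],[0,0,0,0.4,0],[0,0,0,0.5,0],[0,0,0,0.5,0],[0,0,0,0.5,0],[0,0,0,0.5,0],[0,0,0,0.5,0],[0,0,0,0.5,0]]]'
python3 -c "
from h import *
o=bot.get_obs();print(o['contact_force'],o['moment'],o['tool_pos'])"
```

```text
time: 20.75
tool_pos: [472.0, 74.4, 69.9]
tcp_rot: [3.141, -0.0, 0.127]
contact_force: [-0.2, -0.6, -2.0]
grip_width: 34.2
finger_force: 30.0
time: 21.75
tool_pos: [471.9, 74.3, 65.0]
tcp_rot: [3.142, -0.0, 0.127]
contact_force: [-0.2, -0.2, -2.1]
grip_width: 34.7
finger_force: 30.0
[-0.15331523 -0.17194848 -2.07557476] [-0.05458379  0.08395811 -0.01818187] [471.93685382  74.34934569  65.02947506]
```

No contact with the ring already on the cylinder. Down another 13 mm to the groove.

```bash
python3 -m crank '[[[0,0,0,0.2,0],[0,0,0,0.4,0],[0,0,0,0.6,0],[0,0,0,0.8,0],[0,0,0,1,0],[0,0,0,1.2,0],[0,0,0,1.3,0],[0,0,0,1.3,0],[0,0,0,1.3,0],[0,0,0,1.3,0]]]'
python3 - <<'E'
from h import *
from scipy.optimize import least_squares
o=bot.get_obs();W=R.from_euler('xyz',o["tcp_rot"]);print(o["contact_force"].round(1),o["moment"].round(3),"ring est",(W.apply([128.4,0.1,-26])+o["tool_pos"]).round(1))
for n in("scene","top"):
    t=n+"2";p,_=snap(n,t);h=cv2.cvtColor(p,cv2.COLOR_RGB2HSV);c=cloud(t)
    near=np.hypot(c[...,0]-600,c[...,1]-91)<45
    y=near&(h[...,0]>15)&(h[...,0]<38)&(h[...,1]>90)&(h[...,2]>40)&(c[...,2]>68)&(c[...,2]<92);v,u=np.where(y)
    w=at_z(t,np.c_[u,v],79)[:,:2];f=lambda s:(lambda r:np.maximum(0,r-20.8)+np.maximum(0,17.2-r))(np.hypot(*(w-s).T))
    s=least_squares(f,[600,90]);print(n,len(w),s.x.round(1),np.sqrt(np.mean(s.fun**2)).round(2),"z",np.percentile(c[y][:,2],[10,50,90]).round(1))
    k=c[near&(c[...,2]>97)&(c[...,2]<107)&(np.hypot(c[...,0]-600,c[...,1]-91)<20)];print("pin",len(k),((k.min(0)+k.max(0))/2).round(1),np.median(k,0).round(1))
pl_=snap("wrist","w12");q=cloud("w12");p=load("w12")[0];h=cv2.cvtColor(p,cv2.COLOR_RGB2HSV);t=W.inv().apply(q.reshape(-1,3)-o["tool_pos"]).reshape(q.shape)
r=t[(((h[...,0]<6)|(h[...,0]>174))&(h[...,1]>150)&(abs(t[...,1])<25)&(t[...,2]>-75)&(t[...,2]<-50))];print("handles",len(r),np.polyfit(r[:,0],r[:,2],1).round(3),r[:,0].max())
E
```

```text
time: 22.75
tool_pos: [472.0, 74.3, 52.1]
tcp_rot: [3.141, -0.0, 0.127]
contact_force: [-0.5, 0.1, -1.9]
grip_width: 34.8
finger_force: 30.0
[-0.5  0.1 -1.9] [-0.009  0.091 -0.017] ring est [599.4  90.6  78.1]
scene 52 [602.  90.] 1.37 z [73.5 76.9 78.4]
pin 37 [598.   89.7 101.9] [602.   90.8 101.9]
top 28 [597.2  89.5] 0.5 z [76.  80.  83.4]
pin 38 [598.4  87.4 102.3] [598.1  85.8 102.2]
handles 3748 [ 3.0000e-03 -6.4036e+01] 32.8791928155021
```

```bash
python3 -c "
from plant import bot
print(bot.close_job())"
```

```text
the job is handed in; nothing more can be done
None
```

I handed the job in at about 23 s: carrier in the detent, pliers held squeezed and level, and the spread ring around the pin at about 78 mm (the groove's mid-height) with no contact force beyond the pliers' weight; no verdict came back.

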